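Isolate the market scale's battery before it is changed

ROBOT

A 6-joint arm with a two-finger parallel gripper is mounted at the origin on the work surface. World frame = base frame: x ahead of the robot, y to its left, z up, the work surface at z = 0. Lengths are in mm, angles in rad, forces in N, time in s.
With the tool pointing down it reaches from about 300 to 775 mm from the base axis. Payload 14.6 kg.
Tool frame: the origin (TCP) lies at the very end of the fingers, on their centre line; the grasp point (between the pads) lies 19 mm behind it; z points along the fingers, y is the line along which they close (so a half turn about z gives the same grasp; the last joint's range is limited). The gripper opens to 94 mm and grips with 3 to 60 N. Pads are 16 mm wide; open, the fingers measure 119 mm over their backs; the gripper's body (75 mm by 177 mm) begins 78 mm behind the grasp point.
Start: joints at [-1.39, 0.3, 1.521, -0, 1.321, -0.067], TCP at [134.893, -533.191, 205.446] pointing down, gripper open.
Joint ranges: [-3.03, 3.03], [-0.79, 2.21], [0.23, 2.52], [-1.04, 4.18], [0, 3.07], [-2.55, 2.55]. Speed limits (rad/s): [2.22, 2.22, 2.57, 3.14, 3.14, 3.14].

INTERFACE

Orientations are given as [roll, pitch, yaw] about the fixed x, y, z axes, in that order (R = Rz(yaw) Ry(pitch) Rx(roll)).
In Python, from cell import manip, camera, get_calibration gives the robot as it stands.
- The arm moves only by the tool arm_command, never from a script. Its argument "targets" is a list of rows, each an object of numbers: "hand": the opening, from -1 (shut) to 1 (fully open), so that 0 is half open; "x", "y", "z": the shift along the tool's x, y, z in m; "yaw": the turn about the tool's z in rad. In form: [{"hand": .., "x": .., "y": .., "z": .., "yaw": ..}, ...]. A call has 1 to 10 rows; each row shifts and turns the commanded pose from where the row before left it, along the tool's axes as they then stand; what a row does not reach is not made up. A row lasts 1/10 s, in which the tool goes at most 50 mm and 8.59 degrees, less where a joint would pass 70% of its speed; a pose out of reach is approached as far as the arm can. A call is refused whole if a number of a shift passes 0.05 or a number of a turn 0.15, either way. A call with a gripper value outside its range is refused whole. The fingers move at their own pace and stop on an object; "newtons" is the grip in N (left out, the last holds). Time passes only in rows, so rows that do not move let the fingers close. It gives the time, the measured TCP pose, the force, the opening and the grip force at its end, in the units of the state.
- manip.read_state(): the state, without advancing time (a new reading comes with each control period).
- camera(name): name is "side" or "top"; returns the picture (400x640x3 uint8, red, green, blue); there is no depth.
- get_calibration(name): a dict with "K" (3x3 intrinsics, pixels), "cam_to_world" (4x4, takes a point from camera to world coordinates). Camera axes: x right, y up, looking along -z (the intrinsics and any distortion apply to the point x, -y, -z); pixel columns grow to the right and rows downward; lengths in mm; the calibration is good to about 2 mm. A picture is of the moment at which its call begins. get_calibration takes no time and is no camera call.
- manip.sign_off(): hands the job in; it is judged then, once.
The state is a dict: "clock": time; "joints": joint angles; "qd": joint speeds; "effort": joint torques, N m; "eef_pos": TCP position; "eef_rot": TCP orientation; "wrist_force": force on the tool from outside, world axes, zero at the start; "moment": the same for the moment, N m; "finger_gap": finger opening in mm; "finger_force": force on a finger pad.
Only numpy, scipy, OpenCV 4.12 (cv2) and the standard library are available. Lean on these libraries where they do the work, as an engineer would, in place of code of your own. Each camera call takes 0.05 s, during which the arm holds its last target. There are 200 camera calls.

TASK

The price scale's battery is about to be changed. With the screwdriver blade (not the gripper) lever up the battery cover behind the pan at its notch, swing the cover right open until it stands upright or beyond and leave it open, and lay the screwdriver back on the table clear of the scale. Then with a fingertip slide the little battery switch in its slot inside fully across to its off end, away from the battery's terminals, without disturbing the things around.

Things in the scene. Friction and masses are not known exactly. Their poses are not given: they have to be found in the camera images.
- scale: fixed white price scale, 325 mm along x (the last 65 mm a sloped keypad at +x), 270 mm wide, case top 72 mm high. Origin: centre of the underside, z up. Steel pan over the +x part: from x = -38 mm on, rim 103 mm high. Battery compartment sunk in the case top at the rear (-x) edge: x -150 (rear face) to -56 mm, y 8 to 112 mm, closed by a flush cover
- notch (a point): centre of the mouth of the blade notch in the rear face, under the middle of the cover's free edge, 63.5 mm above the table; axes as the scale's: the blade goes in along +x. 24 mm wide (y), 7 mm high (60 to 67 mm up), 10 mm deep, then open to the compartment; its ceiling is the cover's underside. In front of it a ledge, 32 mm wide, top 60 mm up, juts 12 mm out of the face
- hinge_line (a point): middle of the cover's hinge axis, fixed on the scale, 72 mm above the table, 94 mm from the notch along the scale's +x; the axis runs along the scale's y (this point's axes are the scale's)
- cover_edge (a point): middle of the cover's free edge, on its top face; moves with the cover. The cover is a flat white plate 94 mm (hinge to free edge) by 103 mm by 5 mm; shut, it is flush with the case top
- cover (a joint): cover's angle: 0 shut, 1.57 standing upright, stop at 1.8 (leaning a little towards the pan). The hinge is stiff: about 1 N at the free edge moves the cover, which stays where it is left
- battery (a point): middle of the top of the dark battery block inside the compartment, under the cover: 46 mm (x) by 100 mm (y), top 64.5 mm above the table, two brass tab terminals at its -y end; axes as the scale's. Between it and the 10 mm rim at the rear face (67 mm high) lies the switch channel: 36 mm wide (x), 104 mm long, floor 60 mm above the table
- slide_top (a point): centre of the top of the battery switch's slider, a white ribbed block 9 mm (x) by 14 mm (y), top 63 mm above the table: 3 mm above the channel floor, lower than rim and battery on either side; axes as the scale's. Its black slot, 10 by 36 mm, runs along the scale's y in the channel, 28 mm in from the rear face. Hidden while the cover is shut
- slide (a joint): slider's travel: 0 on (the end nearer the terminals), 0.016 m fully off; it grows along the scale's +y. About 1.2 N moves it; no spring, it stays where it is left
- driver_grip (a point): flat-blade screwdriver: point on its axis, in the handle, near its centre of mass: grip here. x points along the tool to its tip, z up. It lies flat on the table, axis 12 mm up. Black handle with flat sides, 22 mm wide, 24 mm high, from 70 mm behind this point to 25 mm ahead. About 80 g
- driver_tip (a point): end of the screwdriver's blade, 90 mm ahead of the grip point on the same axis. The blade is 9 mm wide, 2 mm thick and 18 mm long, its flat level; the round shaft behind it is 6 mm thick
- spare: bystander: the fresh battery, a dark block 47 by 100 by 70 mm standing on the table; origin at the centre of its underside
- cake_a: bystander: packed layer cake, green below, cream above, 120 by 140 by 44 mm, left of the scale; origin at the centre of its underside
- cake_b: bystander: a second such cake, the same size, right of the scale
Mind the look-alikes: they are no part of the job. What is shaped like the part that bears driver_grip but blue or yellow is not meant.

How it is judged:
By the outcome, as a careful person would: the job done as asked, in the order asked, and still so for the second after the job is handed in, with the robot touching nothing.
It also fails if it takes over 67 s, if anything falls off the work surface, if the arm or the gripper's body presses on something with over 40 N, if the wrist force passes 120 N, or if a joint passes its speed limit or range.

## Working session

There is one attempt and no reset: what is moved stays moved. The work goes in short steps, Python scripts to look and compute and a tool call to move; the robot and the scene stay as the last step left them, time stands still between calls to the robot, and variables do not carry over. Pictures are saved under pics/ and viewed, at most 10 in all, crops included, and the job is handed in when it is done.

Besides the shell and the picture viewer there is one more tool, called after "Request:" as name(argument=value, ...), one argument or row to a line, values as JSON. arm_command: Moves the arm, as the interface text tells. Its arguments: {"type":"object","properties":{"targets":{"type":"array"},"newtons":{"type":"number"}},"required":["targets"]}

```bash
mkdir -p pics; ls; python3 - <<'E'
from cell import manip,camera,get_calibration
import cv2,numpy as np
for n in("top","side"):
    cv2.imwrite(f"pics/{n}0.png",camera(n)[:,:,::-1]); c=get_calibration(n); print(n,np.array(c["K"]).round(1).tolist(),np.array(c["cam_to_world"]).round(4).tolist(),c.keys())
print(manip.read_state())
E
```

```text
pics
top [[437.6, 0.0, 320.8], [0.0, 437.6, 201.1], [0.0, 0.0, 1.0]] [[-0.0291, 0.9944, -0.1014, 367.7783], [-0.9995, -0.0299, -0.0062, -61.3125], [-0.0092, 0.1012, 0.9948, 1406.966], [0.0, 0.0, 0.0, 1.0]] dict_keys(['K', 'cam_to_world'])
side [[471.4, 0.0, 331.5], [0.0, 471.4, 199.1], [0.0, 0.0, 1.0]] [[-0.982, 0.1217, -0.1447, 311.7198], [-0.189, -0.6271, 0.7556, 970.6903], [0.0012, 0.7694, 0.6388, 922.5861], [0.0, 0.0, 0.0, 1.0]] dict_keys(['K', 'cam_to_world'])
{'clock': 0.1, 'joints': array([-1.38959231e+00,  3.00399925e-01,  1.52153548e+00,  4.63152412e-06,
        1.32069300e+00, -6.66073852e-02]), 'qd': array([-0.00090946, -0.0014386 , -0.00182404, -0.00195664,  0.00010344,
        0.00042829]), 'effort': array([ 2.03316376e-03, -5.32645547e+01, -3.53284872e+01,  7.09711947e-02,
        2.34352757e-02, -6.23257597e-05]), 'eef_pos': array([ 134.85643908, -532.96233076,  204.94466083]), 'eef_rot': array([-3.14055950e+00, -7.34137738e-05,  2.47810215e-01]), 'wrist_force': array([-0.52852877,  0.71536284, -1.03595813]), 'moment': array([-0.02248071,  0.01830452, -0.0450009 ]), 'finger_force': 0.0, 'finger_gap': 93.79292905807287}
```

View pics/top0.png

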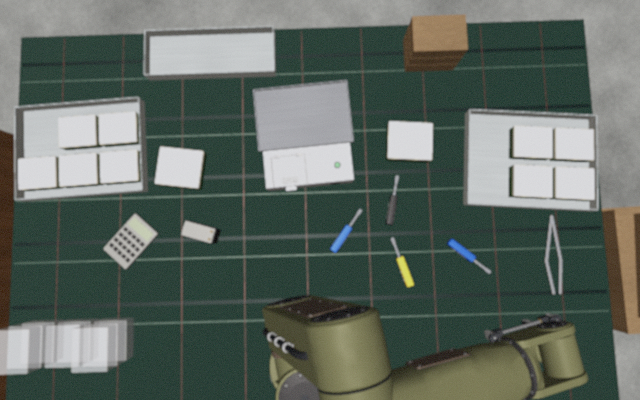

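View pics/side0.png

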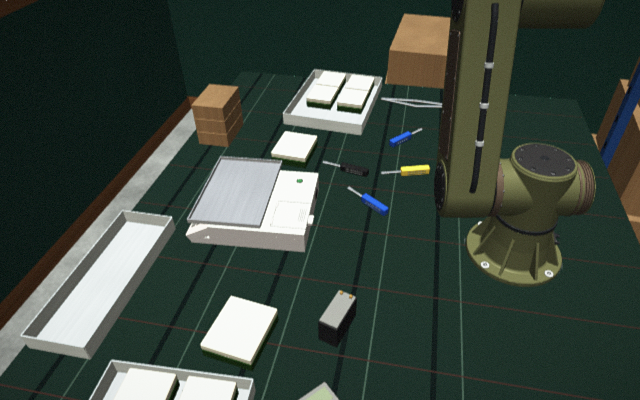

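Top view, candidates for the driver: blue (347,230), yellow (402,262), blue (470,256), black (393,200). The black one fits the description; the scale's cover is at about (288,168) and the notch ledge at about (291,188). Next is a close crop of both.

```bash
cat > h.py <<'E'
from cell import manip,camera,get_calibration
import cv2,numpy as np
from scipy.spatial.transform import Rotation as Ro
def pix(n,u,v,z):
    c=get_calibration(n);K=np.array(c["K"]);T=np.array(c["cam_to_world"])
    d=np.linalg.inv(K)@[u,v,1];d=T[:3,:3]@[d[0],-d[1],-d[2]];o=T[:3,3]
    return (o+d*(z-o[2])/d[2])
def proj(n,p):
    c=get_calibration(n);K=np.array(c["K"]);T=np.array(c["cam_to_world"])
    q=T[:3,:3].T@(np.array(p)-T[:3,3]);q=K@[q[0],-q[1],-q[2]];return q[:2]/q[2]
def crop(n,u0,v0,u1,v1,s,name):
    im=camera(n)[v0:v1,u0:u1,::-1];cv2.imwrite("pics/"+name,cv2.resize(im,None,fx=s,fy=s,interpolation=cv2.INTER_CUBIC))
E
python3 - <<'E'
from h import *
a=camera("top")[70:230,245:415,::-1];b=camera("side")[140:260,180:380,::-1]
a=cv2.resize(a,(595,560)[:2],interpolation=2)
a=cv2.resize(camera("top")[75:235,245:415,::-1],None,fx=3.5,fy=3.5,interpolation=2)
cv2.imwrite("pics/c1.png",a)
cv2.imwrite("pics/c2.png",cv2.resize(b,None,fx=4,fy=4,interpolation=2))
E
```

```text
(no output)
```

View pics/c1.png

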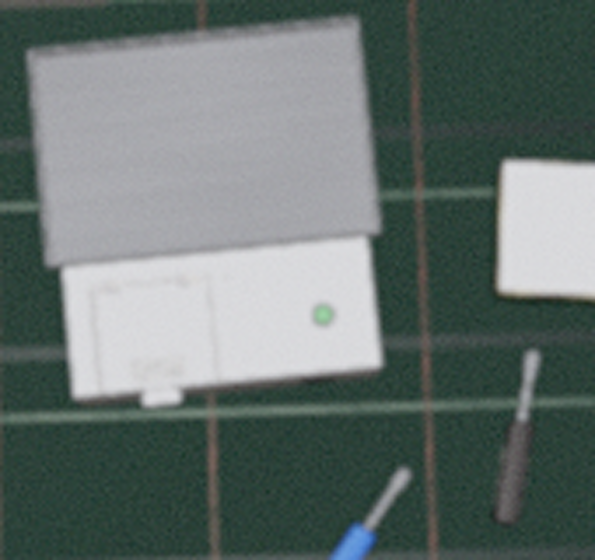

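View pics/c2.png

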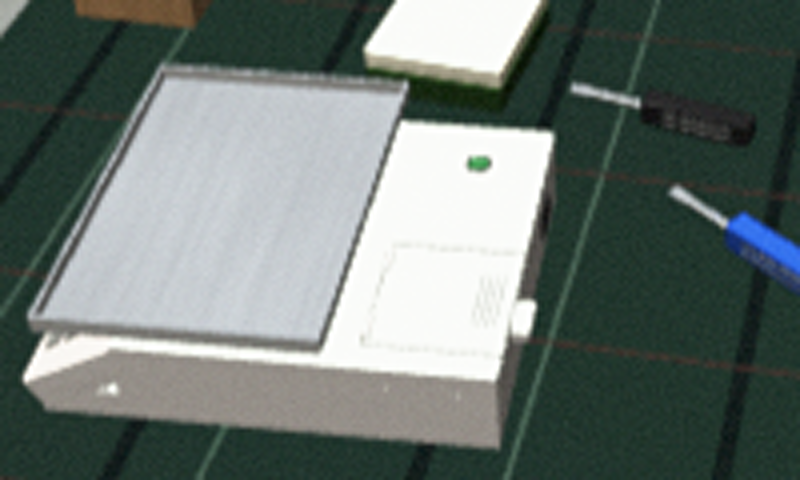

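```bash
python3 - <<'E'
from h import *
np.set_printoptions(precision=1,suppress=True)
T=lambda u,v,z:pix("top",(u+.5)/3.5-.5+245,(v+.5)/3.5-.5+75,z)
S=lambda u,v,z:pix("side",(u+.5)/4-.5+180,(v+.5)/4-.5+140,z)
for nm,f,l in(("top",T,dict(rl=(73,399,72),rr=(382,367,72),ledgeL=(142,404,60),ledgeR=(183,402,60),cvl=(95,291,72),cvr=(208,277,72),tip=(533,350,12),hend=(506,521,12),hfront=(518,421,12),panFL=(28,50,103),panFR=(358,17,103),panRL=(48,265,103),panRR=(381,233,103))),
 ("side",S,dict(rl=(498,380,72),rr=(553,130,72),cvl=(362,345,72),cvr=(397,244,72),ledge1=(513,337,60),ledge2=(535,303,60),tip=(572,88,12),hend=(753,128,12),panRL=(320,346,103),panRR=(407,85,103),panFL=(32,322,103),panFR=(165,68,103)))):
  P={k:f(*v) for k,v in l.items()}
  print(nm,{k:v[:2].round(1).tolist() for k,v in P.items()})
  d=P['rl']-P['rr'];print(np.linalg.norm(d),np.degrees(np.arctan2(-d[0],d[1])), 'driver',np.linalg.norm((P['tip']-P['hend'])),np.degrees(np.arctan2(*(P['tip']-P['hend'])[[1,0]])))
  e=P['panRL']-P['panRR'];print('pan',np.linalg.norm(e),np.degrees(np.arctan2(-e[0],e[1])))
  y=d/np.linalg.norm(d);x=np.array([y[1],-y[0],0]);m=(P['rl']+P['rr'])/2
  print('notch',m+y*60,'x',x,'rear center',m)
E
```

```text
top {'rl': [547.5, 116.1], 'rr': [567.6, -156.5], 'ledgeL': [542.8, 56.5], 'ledgeR': [543.5, 20.1], 'cvl': [643.4, 95.0], 'cvr': [652.9, -5.4], 'tip': [588.2, -300.1], 'hend': [431.8, -268.2], 'hfront': [522.9, -283.3], 'panFL': [854.1, 146.5], 'panFR': [874.6, -144.6], 'panRL': [661.1, 131.7], 'panRR': [680.3, -157.7]}
273.30777082196636 4.223409722517592 driver 159.59195396567466 -11.51161685591475
pan 290.1037720657117 3.7985415480071207
notch [553.2  39.6  72. ] x [1.  0.1 0. ] rear center [557.6 -20.2  72. ]
side {'rl': [546.7, 119.4], 'rr': [569.1, -153.5], 'cvl': [642.6, 104.1], 'cvr': [648.4, -0.8], 'ledge1': [549.8, 65.0], 'ledge2': [542.7, 28.5], 'tip': [584.1, -293.5], 'hend': [428.2, -266.4], 'panRL': [656.5, 141.7], 'panRR': [679.8, -147.3], 'panFL': [845.9, 155.3], 'panFR': [867.0, -133.8]}
273.7478260232949 4.697488462104875 driver 158.2515837186069 -9.849357563554719
pan 289.92810794104713 4.60132400332298
notch [553.   42.7  72. ] x [1.  0.1 0. ] rear center [557.9 -17.1  72. ]
```

Request:
arm_command(
  targets=[
    {"hand": 0.1, "x": 0, "y": 0, "z": 0, "yaw": 0.145},
    {"hand": 0.1, "x": 0, "y": 0, "z": 0, "yaw": 0.145},
    {"hand": 0.1, "x": 0, "y": 0, "z": 0, "yaw": 0.145},
    {"hand": 0.1, "x": 0.031, "y": -0.0316, "z": 0, "yaw": 0},
    {"hand": 0.1, "x": 0.031, "y": -0.0316, "z": 0, "yaw": 0},
    {"hand": 0.1, "x": 0.031, "y": -0.0316, "z": 0, "yaw": 0},
    {"hand": 0.1, "x": 0.031, "y": -0.0316, "z": 0, "yaw": 0},
    {"hand": 0.1, "x": 0.031, "y": -0.0316, "z": 0, "yaw": 0},
    {"hand": 0.1, "x": 0.031, "y": -0.0316, "z": 0, "yaw": 0},
    {"hand": 0.1, "x": 0.031, "y": -0.0316, "z": 0, "yaw": 0},
  ],
)

```text
clock: 1.25
eef_pos: [390.5, -354.9, 205.5]
eef_rot: [3.142, -0.0, -0.187]
wrist_force: [-0.2, -1.3, -0.6]
finger_gap: 51.0
finger_force: 0.0
```

Request:
arm_command(
  targets=[
    {"hand": 0.1, "x": 0.031, "y": -0.0316, "z": 0, "yaw": 0},
    {"hand": 0.1, "x": 0.031, "y": -0.0316, "z": 0, "yaw": 0},
    {"hand": 0.1, "x": 0.031, "y": -0.0316, "z": 0, "yaw": 0},
    {"hand": 0.1, "x": 0, "y": 0, "z": 0.04, "yaw": 0},
    {"hand": 0.1, "x": 0, "y": 0, "z": 0.04, "yaw": 0},
    {"hand": 0.1, "x": 0, "y": 0, "z": 0.04, "yaw": 0},
    {"hand": 0.1, "x": 0, "y": 0, "z": 0.0, "yaw": 0},
    {"hand": 0.1, "x": 0, "y": 0, "z": 0, "yaw": 0},
  ],
)

```text
clock: 2.05
eef_pos: [498.5, -280.6, 86.4]
eef_rot: [-3.142, 0.0, -0.187]
wrist_force: [0.7, 0.5, 0.4]
finger_gap: 51.3
finger_force: 0.0
```

Request:
arm_command(
  targets=[
    {"hand": 0.1, "x": 0, "y": 0, "z": 0.03, "yaw": 0},
    {"hand": 0.1, "x": 0, "y": 0, "z": 0.03, "yaw": 0},
    {"hand": 0.1, "x": 0, "y": 0, "z": 0.015, "yaw": 0},
    {"hand": 0.1, "x": 0, "y": 0, "z": 0.008, "yaw": 0},
    {"hand": 0.1, "x": 0, "y": 0, "z": 0, "yaw": 0},
  ],
)

```text
clock: 2.55
eef_pos: [498.7, -280.7, 3.1]
eef_rot: [3.141, -0.001, -0.187]
wrist_force: [-0.3, -0.1, 1.1]
finger_gap: 51.5
finger_force: 0.0
```

```bash
python3 - <<'E'
from h import *
a=cv2.resize(camera("side")[110:230,300:460,::-1],None,fx=4,fy=4,interpolation=2)
b=cv2.resize(camera("top")[150:290,330:470,::-1],None,fx=3,fy=3,interpolation=2)
c=np.zeros((480,800,3),np.uint8);c=np.zeros((480,640+0,3),np.uint8)
a=cv2.resize(a,(450,338));o=np.zeros((420,800,3),np.uint8);o[:338,:450]=a;o[:350,450:]=cv2.resize(b,(350,350));cv2.imwrite("pics/g1.png",o)
E
```

```text
(no output)
```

View pics/g1.png

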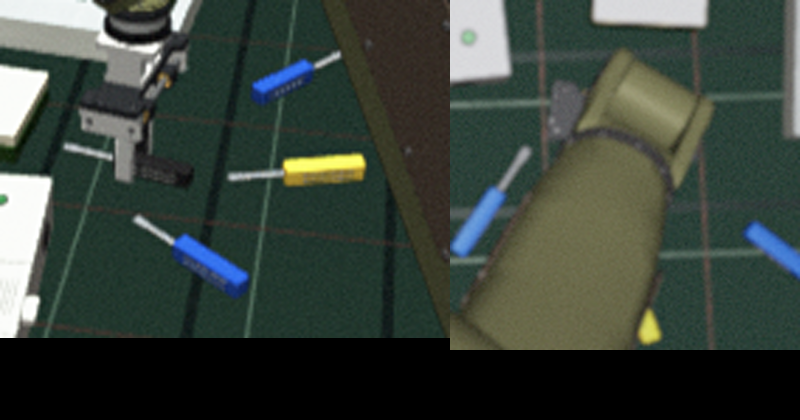

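The side view shows the fingers straddling the black handle near its front (125,165), with the neighbouring drivers clear. I'll close the gripper now.

Request:
arm_command(
  newtons=55,
  targets=[
    {"hand": -1},
    {"hand": -1},
    {"hand": -1},
    {"hand": -1},
    {"hand": -1},
    {"hand": -1},
  ],
)

```text
schema error: expected keys hand, x, y, z, yaw
```

Request:
arm_command(
  newtons=55,
  targets=[
    {"hand": -1, "x": 0, "y": 0, "z": 0, "yaw": 0},
    {"hand": -1, "x": 0, "y": 0, "z": 0, "yaw": 0},
    {"hand": -1, "x": 0, "y": 0, "z": 0, "yaw": 0},
    {"hand": -1, "x": 0, "y": 0, "z": 0, "yaw": 0},
    {"hand": -1, "x": 0, "y": 0, "z": 0, "yaw": 0},
    {"hand": -1, "x": 0, "y": 0, "z": 0, "yaw": 0},
  ],
)

```text
clock: 3.25
eef_pos: [498.4, -280.4, 2.7]
eef_rot: [3.142, -0.0, -0.187]
wrist_force: [-1.5, 1.1, 4.4]
finger_gap: 21.4
finger_force: 54.8
```

Request:
arm_command(
  targets=[
    {"hand": -1, "x": 0, "y": 0, "z": -0.02, "yaw": 0},
    {"hand": -1, "x": 0, "y": 0, "z": -0.04, "yaw": 0},
    {"hand": -1, "x": 0, "y": 0, "z": -0.04, "yaw": -0.132},
    {"hand": -1, "x": 0, "y": 0, "z": 0, "yaw": -0.132},
  ],
)

```text
clock: 3.65
eef_pos: [500.2, -281.6, 107.7]
eef_rot: [3.137, -0.006, 0.082]
wrist_force: [-0.1, -0.9, -1.5]
finger_gap: 21.8
finger_force: 54.8
```

Request:
arm_command(
  targets=[
    {"hand": -1, "x": -0.0063, "y": -0.0395, "z": 0, "yaw": 0},
    {"hand": -1, "x": -0.0063, "y": -0.0395, "z": 0, "yaw": 0},
    {"hand": -1, "x": -0.0063, "y": -0.0395, "z": 0, "yaw": 0},
    {"hand": -1, "x": -0.0063, "y": -0.0395, "z": 0, "yaw": 0},
    {"hand": -1, "x": -0.0063, "y": -0.0395, "z": 0, "yaw": 0},
    {"hand": -1, "x": -0.0063, "y": -0.0395, "z": 0, "yaw": 0},
    {"hand": -1, "x": -0.0063, "y": -0.0395, "z": 0, "yaw": 0},
    {"hand": -1, "x": -0.0063, "y": -0.0395, "z": 0, "yaw": 0},
    {"hand": -1, "x": 0, "y": 0, "z": 0.02, "yaw": 0},
    {"hand": -1, "x": 0, "y": 0, "z": 0.0, "yaw": 0},
  ],
)

```text
clock: 4.65
eef_pos: [422.6, 31.5, 81.0]
eef_rot: [-3.141, 0.003, 0.079]
wrist_force: [-0.5, -0.2, -0.5]
finger_gap: 21.6
finger_force: 54.8
```

```bash
python3 - <<'E'
from h import *
print(manip.read_state()['eef_pos'])
a=cv2.resize(camera("side")[170:290,260:400,::-1],None,fx=5,fy=5,interpolation=2)[:,:]
b=camera("top")[160:240,245:345,::-1]
o=np.zeros((600,800,3),np.uint8);o[:480,:500]=cv2.resize(camera("side")[180:276,260:360,::-1],None,fx=5,fy=5,interpolation=2)
o[:240,500:]=cv2.resize(b,None,fx=3,fy=3,interpolation=2)
cv2.imwrite("pics/g2.png",o)
E
```

```text
[422.55317723  31.52813322  81.02401642]
```

View pics/g2.png

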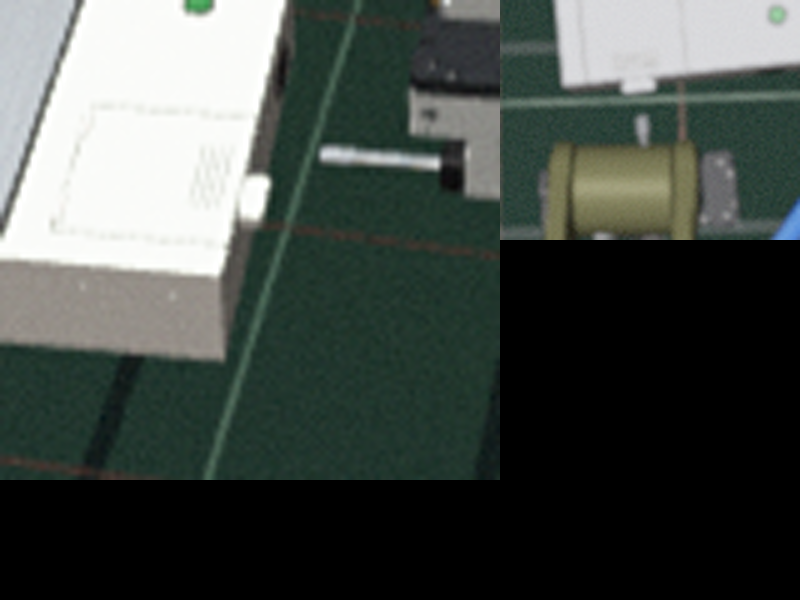

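Side view: blade tip at about (324,210.6), level, with the ledge at about (311,219). Top view: tip at about (292.5,198.5), ledge centre (291.5,188).

```bash
python3 - <<'E'
from h import *
x=np.array([.997,.077]);y=np.array([-.077,.997])
for n,t,z in(("top",(245+(643-500)/3,160+115/3),90.5),("side",(260+319.5/5,180+153/5),90.5)):
    print(n,'tip',pix(n,t[0]-.3,t[1]-.3,z), )
# ledge corners
L=pix("top",245+(622-500)/3,160+86/3,60);R=pix("top",245+(657-500)/3,160+84/3,60)
F=pix("top",245+(639-500)/3,160+92/3,60)
print('ledge',L,R,(L+R)/2,F)
for p in((241,215),(265,218),(270,180),(247,176)): print('side ledge',pix("side",260+p[0]/5,180+p[1]/5,60))
nom=np.array([422.6,31.5])+90*x;print('nominal tip',nom)
E
```

```text
top tip [513.88279961  32.67146037  90.5       ]
side tip [512.06155203  36.62812486  90.5       ]
ledge [547.14521807  54.99841184  60.        ] [548.13208716  18.71789958  60.        ] [547.63865261  36.85815571  60.        ] [540.35558778  37.53782364  60.        ]
side ledge [549.69219815  61.41191783  60.        ]
side ledge [536.45116435  61.27544169  60.        ]
side ledge [540.47759535  30.74028605  60.        ]
side ledge [553.61705669  29.92392353  60.        ]
nominal tip [512.33  38.43]
```

Request:
arm_command(
  targets=[
    {"hand": -1, "x": 0, "y": -0.0035, "z": 0.014, "yaw": 0},
    {"hand": -1, "x": 0, "y": 0, "z": 0.013, "yaw": 0},
    {"hand": -1, "x": 0.01, "y": 0, "z": 0, "yaw": 0},
    {"hand": -1, "x": 0.01, "y": 0, "z": 0, "yaw": 0},
    {"hand": -1, "x": 0.01, "y": 0, "z": 0, "yaw": 0},
    {"hand": -1, "x": 0, "y": 0, "z": 0, "yaw": 0},
  ],
)

```text
clock: 5.4
eef_pos: [455.2, 36.5, 56.1]
eef_rot: [3.141, -0.002, 0.076]
wrist_force: [-0.1, -0.2, -1.2]
finger_gap: 21.4
finger_force: 54.8
```

Request:
arm_command(
  targets=[
    {"hand": -1, "x": 0.006, "y": 0, "z": 0, "yaw": 0},
    {"hand": -1, "x": 0.006, "y": 0, "z": 0, "yaw": 0},
    {"hand": -1, "x": 0.0, "y": 0, "z": 0, "yaw": 0},
  ],
)

```text
clock: 5.7
eef_pos: [466.1, 37.6, 55.6]
eef_rot: [3.142, -0.001, 0.077]
wrist_force: [0.7, 0.1, -0.2]
finger_gap: 21.8
finger_force: 54.8
```

Request:
arm_command(
  targets=[
    {"hand": -1, "x": 0.0, "y": 0, "z": 0.001, "yaw": 0},
    {"hand": -1, "x": 0.004, "y": 0, "z": 0, "yaw": 0},
    {"hand": -1, "x": 0.004, "y": 0, "z": 0, "yaw": 0},
    {"hand": -1, "x": 0.0, "y": 0, "z": 0, "yaw": 0},
  ],
)

```text
clock: 6.1
eef_pos: [473.8, 38.1, 54.5]
eef_rot: [3.142, -0.0, 0.077]
wrist_force: [-0.3, 0.3, -0.8]
finger_gap: 21.6
finger_force: 54.8
```

```bash
python3 - <<'E'
from h import *
print(manip.read_state()['eef_pos'],manip.read_state()['wrist_force'])
o=np.zeros((480,800,3),np.uint8);o[:480,:500]=cv2.resize(camera("side")[180:276,260:360,::-1],None,fx=5,fy=5,interpolation=2)
o[:240,500:]=cv2.resize(camera("top")[150:230,245:345,::-1],None,fx=3,fy=3,interpolation=2)
cv2.imwrite("pics/g3.png",o)
E
```

```text
[473.84019412  38.14139187  54.48476551] [-0.31466221  0.28411895 -0.8148181 ]
```

View pics/g3.png

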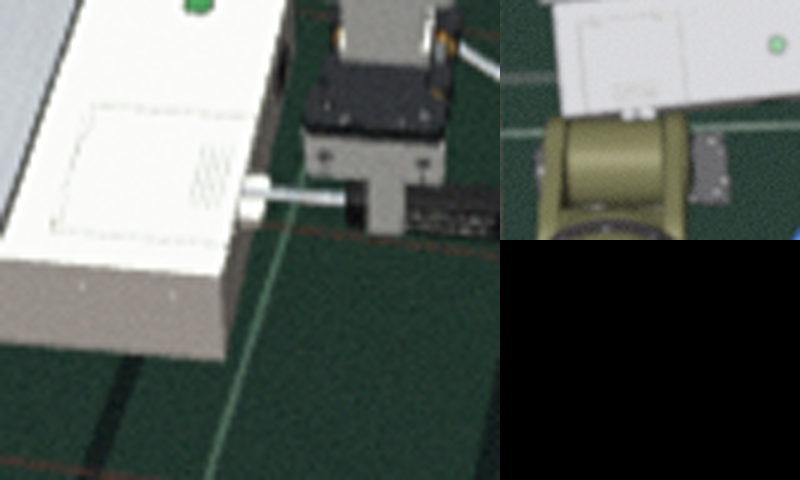

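The blade sits in the notch, entering at side-crop (245,188). Now I'll raise it along the cover's arc.

Request:
arm_command(
  targets=[
    {"hand": -1, "x": 0.0, "y": 0, "z": -0.005, "yaw": 0},
    {"hand": -1, "x": 0.0, "y": 0, "z": -0.005, "yaw": 0},
    {"hand": -1, "x": 0.0005, "y": 0, "z": -0.005, "yaw": 0},
    {"hand": -1, "x": 0.001, "y": 0, "z": -0.005, "yaw": 0},
    {"hand": -1, "x": 0.0015, "y": 0, "z": -0.008, "yaw": 0},
    {"hand": -1, "x": 0.0025, "y": 0, "z": -0.008, "yaw": 0},
  ],
)

```text
clock: 6.8
eef_pos: [479.0, 38.5, 91.2]
eef_rot: [3.142, -0.0, 0.077]
wrist_force: [-1.2, -0.6, -1.6]
finger_gap: 21.5
finger_force: 54.8
```

Request:
arm_command(
  targets=[
    {"hand": -1, "x": 0.0044, "y": 0, "z": -0.007, "yaw": 0},
    {"hand": -1, "x": 0.0044, "y": 0, "z": -0.007, "yaw": 0},
    {"hand": -1, "x": 0.0056, "y": 0, "z": -0.006, "yaw": 0},
    {"hand": -1, "x": 0.0056, "y": 0, "z": -0.006, "yaw": 0},
    {"hand": -1, "x": 0, "y": 0, "z": 0, "yaw": 0},
  ],
)

```text
clock: 7.3
eef_pos: [499.9, 40.1, 117.3]
eef_rot: [3.141, -0.002, 0.077]
wrist_force: [-1.0, -0.3, -1.1]
finger_gap: 21.5
finger_force: 54.8
```

```bash
python3 - <<'E'
from h import *
print(manip.read_state()['eef_pos'],manip.read_state()['wrist_force'])
o=np.zeros((480,800,3),np.uint8);o[:480,:500]=cv2.resize(camera("side")[150:246,250:350,::-1],None,fx=5,fy=5,interpolation=2)
o[:240,500:]=cv2.resize(camera("top")[140:220,245:345,::-1],None,fx=3,fy=3,interpolation=2)
cv2.imwrite("pics/g4.png",o)
E
```

```text
[499.92084296  40.12201759 117.27596682] [-1.01513292 -0.2964962  -1.07730019]
```

View pics/g4.png

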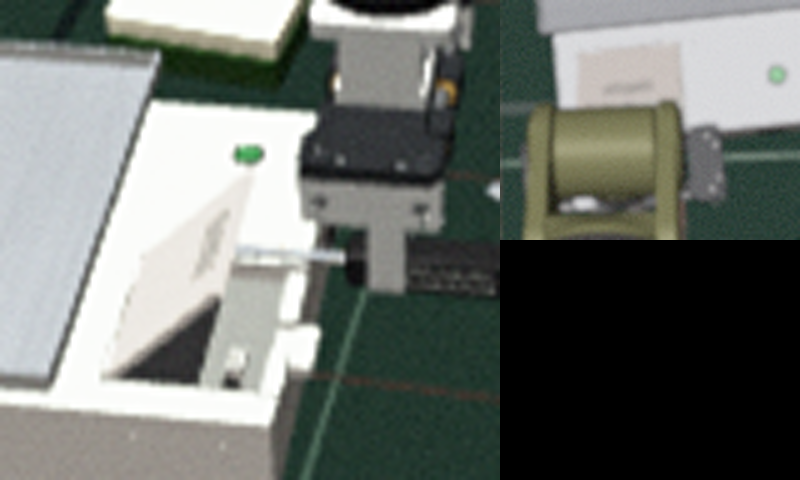

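The cover is about 0.8 rad open on the blade. The slider and its slot now show in the channel at side-crop (235,365).

Request:
arm_command(
  targets=[
    {"hand": -1, "x": 0.006, "y": 0, "z": -0.0045, "yaw": 0},
    {"hand": -1, "x": 0.006, "y": 0, "z": -0.0045, "yaw": 0},
    {"hand": -1, "x": 0.007, "y": 0, "z": -0.004, "yaw": 0},
    {"hand": -1, "x": 0.007, "y": 0, "z": -0.004, "yaw": 0},
    {"hand": -1, "x": 0.0075, "y": 0, "z": -0.0025, "yaw": 0},
    {"hand": -1, "x": 0.0075, "y": 0, "z": -0.0025, "yaw": 0},
    {"hand": -1, "x": 0.007, "y": 0, "z": -0.001, "yaw": 0},
    {"hand": -1, "x": 0.007, "y": 0, "z": -0.001, "yaw": 0},
    {"hand": -1, "x": 0.006, "y": 0, "z": 0.001, "yaw": 0},
    {"hand": -1, "x": 0.005, "y": 0, "z": 0.001, "yaw": 0},
  ],
)

```text
clock: 8.4
eef_pos: [565.1, 45.2, 138.3]
eef_rot: [-3.142, -0.0, 0.077]
wrist_force: [-1.1, 0.3, -0.5]
finger_gap: 22.0
finger_force: 54.8
```

Request:
arm_command(
  targets=[
    {"hand": -1, "x": 0.002, "y": 0, "z": 0, "yaw": 0},
    {"hand": -1, "x": 0, "y": 0, "z": 0, "yaw": 0},
  ],
)

```text
clock: 8.6
eef_pos: [566.7, 45.3, 138.2]
eef_rot: [-3.142, 0.0, 0.077]
wrist_force: [0.4, -0.4, -0.5]
finger_gap: 21.0
finger_force: 54.8
```

Request:
arm_command(
  targets=[
    {"hand": -1, "x": -0.02, "y": 0, "z": 0, "yaw": 0},
    {"hand": -1, "x": -0.04, "y": 0, "z": 0, "yaw": 0},
    {"hand": -1, "x": -0.045, "y": 0, "z": 0, "yaw": 0},
    {"hand": -1, "x": -0.045, "y": 0, "z": 0, "yaw": 0},
    {"hand": -1, "x": -0.01, "y": 0, "z": 0, "yaw": 0.132},
    {"hand": -1, "x": 0, "y": 0, "z": 0, "yaw": 0.132},
    {"hand": -1, "x": 0, "y": 0, "z": 0, "yaw": 0},
  ],
)

```text
clock: 9.3
eef_pos: [406.9, 33.0, 138.8]
eef_rot: [-3.141, -0.001, -0.189]
wrist_force: [0.1, -0.2, -1.0]
finger_gap: 21.6
finger_force: 54.8
```

Request:
arm_command(
  targets=[
    {"hand": -1, "x": 0.0185, "y": 0.0365, "z": 0, "yaw": 0},
    {"hand": -1, "x": 0.0185, "y": 0.0365, "z": 0, "yaw": 0},
    {"hand": -1, "x": 0.0185, "y": 0.0365, "z": 0, "yaw": 0},
    {"hand": -1, "x": 0.0185, "y": 0.0365, "z": 0, "yaw": 0},
    {"hand": -1, "x": 0.0185, "y": 0.0365, "z": 0, "yaw": 0},
    {"hand": -1, "x": 0.0185, "y": 0.0365, "z": 0, "yaw": 0},
    {"hand": -1, "x": 0.0185, "y": 0.0365, "z": 0, "yaw": 0},
    {"hand": -1, "x": 0.0185, "y": 0.0365, "z": 0, "yaw": 0},
    {"hand": -1, "x": 0, "y": 0, "z": 0.04, "yaw": 0},
    {"hand": -1, "x": 0, "y": 0, "z": 0, "yaw": 0},
  ],
)

```text
clock: 10.3
eef_pos: [496.1, -280.9, 93.7]
eef_rot: [-3.138, 0.007, -0.185]
wrist_force: [-0.6, 1.3, -1.9]
finger_gap: 21.6
finger_force: 54.8
```

Request:
arm_command(
  targets=[
    {"hand": -1, "x": 0, "y": 0, "z": 0.03, "yaw": 0},
    {"hand": -1, "x": 0, "y": 0, "z": 0.03, "yaw": 0},
    {"hand": -1, "x": 0, "y": 0, "z": 0.022, "yaw": 0},
    {"hand": -1, "x": 0, "y": 0, "z": 0, "yaw": 0},
    {"hand": -1, "x": 0, "y": 0, "z": 0, "yaw": 0},
  ],
)

```text
clock: 10.8
eef_pos: [498.7, -281.3, 17.9]
eef_rot: [3.141, -0.001, -0.185]
wrist_force: [-0.3, 0.1, -0.8]
finger_gap: 21.5
finger_force: 54.8
```

Request:
arm_command(
  targets=[
    {"hand": -1, "x": 0, "y": 0, "z": 0.008, "yaw": 0},
    {"hand": -1, "x": 0, "y": 0, "z": 0.005, "yaw": 0},
    {"hand": -1, "x": 0, "y": 0, "z": 0.0015, "yaw": 0},
    {"hand": -1, "x": 0, "y": 0, "z": 0, "yaw": 0},
  ],
)

```text
clock: 11.2
eef_pos: [498.3, -281.4, 2.7]
eef_rot: [3.142, -0.0, -0.187]
wrist_force: [-2.6, 2.1, 5.8]
finger_gap: 21.4
finger_force: 54.8
```

Touching down. I'll open, rise, back off and take a close look.

Request:
arm_command(
  targets=[
    {"hand": 0.1, "x": 0, "y": 0, "z": 0, "yaw": 0},
    {"hand": 0.1, "x": 0, "y": 0, "z": 0, "yaw": 0},
    {"hand": 0.1, "x": 0, "y": 0, "z": 0, "yaw": 0},
    {"hand": 0.1, "x": 0, "y": 0, "z": 0, "yaw": 0},
    {"hand": 0.1, "x": 0, "y": 0, "z": -0.02, "yaw": 0},
    {"hand": 0.1, "x": 0, "y": 0, "z": -0.04, "yaw": 0},
    {"hand": 0.1, "x": 0, "y": 0, "z": -0.045, "yaw": 0},
    {"hand": -1, "x": 0, "y": 0, "z": -0.045, "yaw": -0.132},
    {"hand": -1, "x": 0, "y": 0, "z": 0, "yaw": -0.132},
  ],
)

```text
clock: 12.1
eef_pos: [500.1, -282.7, 158.4]
eef_rot: [3.136, -0.008, 0.082]
wrist_force: [-0.0, -0.7, -0.4]
finger_gap: 39.3
finger_force: 0.0
```

```bash
python3 - <<'E'
from h import *
o=np.zeros((600,800,3),np.uint8)
o[:600,:450]=cv2.resize(camera("side")[150:250,255:330,::-1],None,fx=6,fy=6,interpolation=2)
o[:350,450:]=cv2.resize(camera("top")[130:200,255:325,::-1],None,fx=5,fy=5,interpolation=2)
o[350:,450:]=cv2.resize(camera("side")[120:220,310:450,::-1],None,fx=2.5,fy=2.5,interpolation=2)
cv2.imwrite("pics/g5.png",o)
print(manip.read_state()['eef_pos'],manip.read_state()['finger_gap'])
E
```

```text
[ 497.93694344 -281.30143638  151.67069442] 27.442650998506526
```

View pics/g5.png

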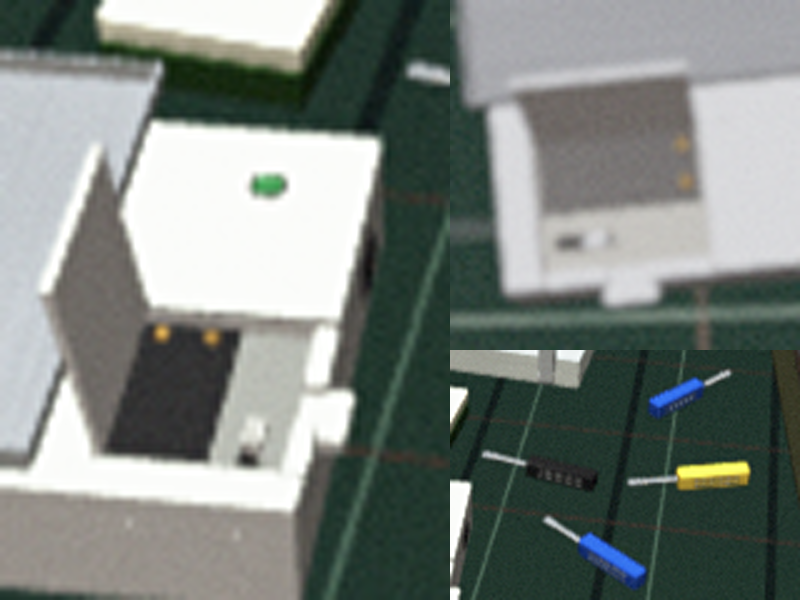

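The cover stands past upright and the black driver lies back on the table. Slider: top crop (597,238), with dark slot on its +y side; side crop (254,430).

```bash
python3 - <<'E'
from h import *
np.set_printoptions(precision=1,suppress=True)
T=lambda u,v,z:pix("top",(u-450+.5)/5-.5+255,(v+.5)/5-.5+130,z)
S=lambda u,v,z:pix("side",(u+.5)/6-.5+255,(v+.5)/6-.5+150,z)
N=np.array([553.3,41.1,0]);x=np.array([.997,.077,0]);y=np.array([-.077,.997,0])
sc=lambda p:np.array([(p-N)@x-150,(p-N)@y+60])
for k,p in dict(slT=T(597,237,63),slT_L=T(582,238,63),slT_R=T(612,236,63),slotLT=T(554,242,60),slS=S(256,428,63),slS_a=S(253,442,63),slS_b=S(260,415,63),slotS=S(243,462,60),ledgeT=T(633,302,60),ledgeTL=T(605,300,60),ledgeTR=T(661,296,60),ledgeS=S(333,418,60),chanR_T=T(706,240,60),chanL_T=T(545,240,60),chanR_S=S(290,320,67), rimlowS=S(283,470,60)).items(): print(k,p,sc(p))
c=np.array([-122,0]);print('expected slider line at y=', N+28*x, N+28*x+y*10)
E
```

```text
slT [583.4  59.2  63. ] [-118.6   75.7]
slT_L [583.1  68.5  63. ] [-118.2   85. ]
slT_R [583.8  49.8  63. ] [-118.9   66.3]
slotLT [581.6  86.3  60. ] [-118.3  102.9]
slS [579.8  62.1  63. ] [-122.    78.9]
slS_a [578.9  71.4  63. ] [-122.2   88.2]
slS_b [580.2  53.3  63. ] [-122.3   70.1]
slotS [580.9  81.9  60. ] [-119.3   98.5]
ledgeT [542.5  37.9  60. ] [-161.1   57.7]
ledgeTL [544.2  55.3  60. ] [-158.    74.8]
ledgeTR [545.7  20.4  60. ] [-159.2   40. ]
ledgeS [548.1  45.7  60. ] [-154.9   65. ]
chanR_T [580.   -8.4  60. ] [-127.2    8.6]
chanL_T [583.   91.9  60. ] [-116.5  108.3]
chanR_S [581.2  -9.6  67. ] [-126.1    7.3]
rimlowS [562.2  83.5  60. ] [-137.9  101.6]
expected slider line at y= [581.2  43.3   0. ] [580.4  53.2   0. ]
```

Request:
arm_command(
  newtons=20,
  targets=[
    {"hand": -1, "x": 0.012, "y": -0.0341, "z": 0, "yaw": 0},
    {"hand": -1, "x": 0.012, "y": -0.0341, "z": 0, "yaw": 0},
    {"hand": -1, "x": 0.012, "y": -0.0341, "z": 0, "yaw": 0},
    {"hand": -1, "x": 0.012, "y": -0.0341, "z": 0, "yaw": 0},
    {"hand": -1, "x": 0.012, "y": -0.0341, "z": 0, "yaw": 0},
    {"hand": -1, "x": 0.012, "y": -0.0341, "z": 0, "yaw": 0},
    {"hand": -1, "x": 0.012, "y": -0.0341, "z": 0, "yaw": 0},
    {"hand": -1, "x": 0.012, "y": -0.0341, "z": 0, "yaw": 0},
    {"hand": -1, "x": 0.012, "y": -0.0341, "z": 0, "yaw": 0},
    {"hand": -1, "x": 0, "y": 0, "z": 0.03, "yaw": 0},
  ],
)

```text
clock: 13.25
eef_pos: [584.0, 36.5, 123.3]
eef_rot: [-3.141, -0.004, 0.076]
wrist_force: [0.4, -0.6, -0.1]
finger_gap: 0.6
finger_force: 0.0
```

Request:
arm_command(
  targets=[
    {"hand": -1, "x": 0, "y": 0, "z": 0.03, "yaw": 0},
    {"hand": -1, "x": 0, "y": 0, "z": 0.01, "yaw": 0},
    {"hand": -1, "x": 0, "y": 0, "z": 0, "yaw": 0},
    {"hand": -1, "x": 0, "y": 0, "z": 0, "yaw": 0},
  ],
)

```text
clock: 13.65
eef_pos: [582.7, 32.6, 82.8]
eef_rot: [3.142, -0.001, 0.075]
wrist_force: [0.2, 0.1, 0.1]
finger_gap: -0.0
finger_force: 0.0
```

```bash
python3 - <<'E'
from h import *
o=np.zeros((600,800,3),np.uint8)
o[:600,:450]=cv2.resize(camera("side")[150:250,255:330,::-1],None,fx=6,fy=6,interpolation=2)
o[:350,450:]=cv2.resize(camera("top")[130:200,255:325,::-1],None,fx=5,fy=5,interpolation=2)
cv2.imwrite("pics/g6.png",o)
print(manip.read_state()['eef_pos'],manip.read_state()['finger_gap'],proj("side",manip.read_state()['eef_pos']))
E
```

```text
[582.93425187  32.63564182  83.32532676] 0.385116752120646 [298.43559635 208.08619048]
```

View pics/g6.png

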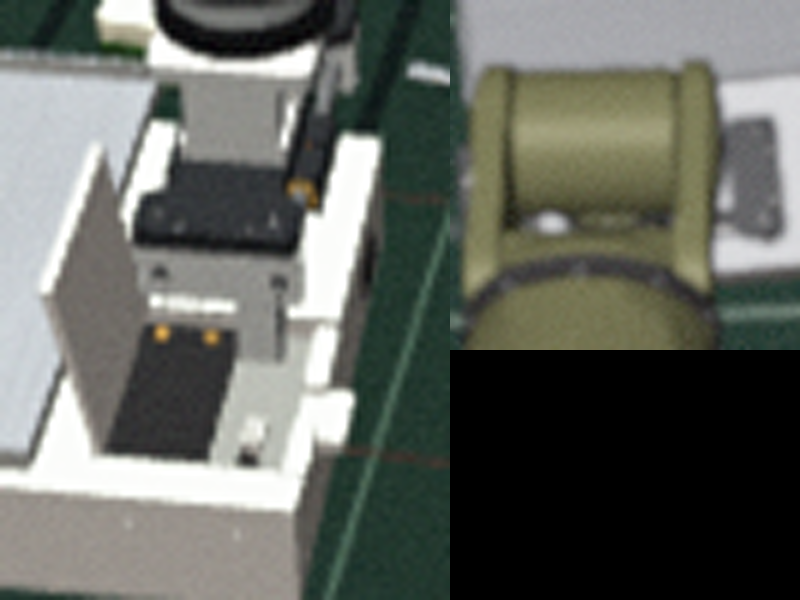

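The fingertip hangs over the channel (side crop 262,358), with battery and rim clear on either side and the slider ahead at (254,430). I'll go down now.

Request:
arm_command(
  targets=[
    {"hand": -1, "x": 0, "y": 0, "z": 0.01, "yaw": 0},
    {"hand": -1, "x": 0, "y": 0, "z": 0.007, "yaw": 0},
    {"hand": -1, "x": 0, "y": 0, "z": 0.003, "yaw": 0},
    {"hand": -1, "x": 0, "y": 0, "z": 0, "yaw": 0},
    {"hand": -1, "x": 0, "y": 0, "z": 0, "yaw": 0},
  ],
)

```text
clock: 14.25
eef_pos: [582.4, 32.9, 62.0]
eef_rot: [-3.142, -0.0, 0.077]
wrist_force: [-0.0, 0.0, -0.3]
finger_gap: 0.4
finger_force: 0.0
```

Request:
arm_command(
  targets=[
    {"hand": -1, "x": 0, "y": 0, "z": 0.0008, "yaw": 0},
    {"hand": -1, "x": 0, "y": 0, "z": 0, "yaw": 0},
    {"hand": -1, "x": 0, "y": -0.003, "z": 0, "yaw": 0},
    {"hand": -1, "x": 0, "y": -0.003, "z": 0, "yaw": 0},
    {"hand": -1, "x": 0, "y": -0.003, "z": 0, "yaw": 0},
    {"hand": -1, "x": 0, "y": -0.003, "z": 0, "yaw": 0},
    {"hand": -1, "x": 0, "y": -0.003, "z": 0, "yaw": 0},
    {"hand": -1, "x": 0, "y": 0, "z": 0, "yaw": 0},
  ],
)

```text
clock: 15.05
eef_pos: [581.1, 48.3, 61.2]
eef_rot: [-3.142, -0.0, 0.077]
wrist_force: [-0.1, -0.1, 0.4]
finger_gap: 0.5
finger_force: 0.0
```

Request:
arm_command(
  targets=[
    {"hand": -1, "x": 0, "y": -0.003, "z": 0, "yaw": 0},
    {"hand": -1, "x": 0, "y": -0.003, "z": 0, "yaw": 0},
    {"hand": -1, "x": 0, "y": -0.002, "z": 0, "yaw": 0},
  ],
)

```text
clock: 15.35
eef_pos: [580.5, 55.9, 61.2]
eef_rot: [3.141, -0.0, 0.077]
wrist_force: [0.5, -0.9, -0.5]
finger_gap: 0.9
finger_force: 0.5
```

Request:
arm_command(
  targets=[
    {"hand": -1, "x": 0, "y": -0.001, "z": 0, "yaw": 0},
    {"hand": -1, "x": 0, "y": -0.001, "z": 0, "yaw": 0},
  ],
)

```text
clock: 15.55
eef_pos: [580.4, 57.8, 61.2]
eef_rot: [3.142, -0.0, 0.077]
wrist_force: [0.9, -0.8, 0.2]
finger_gap: 0.3
finger_force: 0.5
```

```bash
python3 - <<'E'
from h import *
im=camera("side");s=manip.read_state();print(s['eef_pos'],s['wrist_force'])
# brightness profile along channel axis at slider line, scale y 60..112
N=np.array([553.3,41.1,0]);x=np.array([.997,.077,0]);y=np.array([-.077,.997,0])
g=im.astype(float).mean(2)
for yy in range(66,114,2):
    u,v=proj("side",N+28*x+(yy-60)*y+[0,0,62]);print(yy,int(cv2.getRectSubPix(g.astype(np.float32),(1,1),(float(u),float(v)))[0,0]),end=' | ')
E
```

```text
[580.38088247  57.91548377  61.17620225] [ 0.2537986  -1.41165084  0.82167478]
66 137 | 68 137 | 70 137 | 72 141 | 74 144 | 76 158 | 78 173 | 80 197 | 82 223 | 84 234 | 86 240 | 88 240 | 90 240 | 92 232 | 94 224 | 96 189 | 98 151 | 100 151 | 102 152 | 104 191 | 106 229 | 108 242 | 110 253 | 112 252 |
```

The slider has moved about 9 to 10 mm, so I'll push on to the stop.

Request:
arm_command(
  targets=[
    {"hand": -1, "x": 0, "y": -0.002, "z": 0, "yaw": 0},
    {"hand": -1, "x": 0, "y": -0.002, "z": 0, "yaw": 0},
    {"hand": -1, "x": 0, "y": 0, "z": 0, "yaw": 0},
  ],
)

```text
clock: 15.9
eef_pos: [580.1, 62.0, 61.2]
eef_rot: [-3.142, -0.0, 0.077]
wrist_force: [0.5, -0.6, 0.0]
finger_gap: 0.3
finger_force: 0.2
```

Request:
arm_command(
  targets=[
    {"hand": -1, "x": 0, "y": -0.001, "z": 0, "yaw": 0},
    {"hand": -1, "x": 0, "y": 0, "z": 0, "yaw": 0},
  ],
)

```text
clock: 16.1
eef_pos: [580.0, 62.8, 61.2]
eef_rot: [-3.142, -0.0, 0.077]
wrist_force: [0.8, -0.6, -0.2]
finger_gap: 0.6
finger_force: 0.3
```

Request:
arm_command(
  targets=[
    {"hand": -1, "x": 0, "y": -0.001, "z": 0, "yaw": 0},
    {"hand": -1, "x": 0, "y": 0, "z": 0, "yaw": 0},
  ],
)

```text
clock: 16.3
eef_pos: [579.9, 63.8, 61.2]
eef_rot: [3.142, -0.0, 0.077]
wrist_force: [0.8, -0.6, 1.0]
finger_gap: 0.6
finger_force: 0.4
```

Request:
arm_command(
  targets=[
    {"hand": -1, "x": 0, "y": -0.001, "z": 0, "yaw": 0},
    {"hand": -1, "x": 0, "y": 0, "z": 0, "yaw": 0},
  ],
)

```text
clock: 16.5
eef_pos: [579.8, 64.9, 61.1]
eef_rot: [-3.142, 0.0, 0.077]
wrist_force: [0.2, -0.8, 0.7]
finger_gap: 0.4
finger_force: 0.4
```

Request:
arm_command(
  targets=[
    {"hand": -1, "x": 0, "y": -0.001, "z": 0, "yaw": 0},
    {"hand": -1, "x": 0, "y": 0, "z": 0, "yaw": 0},
  ],
)

```text
clock: 16.7
eef_pos: [579.7, 65.8, 61.2]
eef_rot: [-3.142, 0.0, 0.077]
wrist_force: [-0.8, 0.0, 0.7]
finger_gap: 0.6
finger_force: 0.4
```

```bash
cat > prof.py <<'E'
from h import *
im=camera("side");s=manip.read_state();print(s['eef_pos'],s['wrist_force'])
N=np.array([553.3,41.1,0]);x=np.array([.997,.077,0]);y=np.array([-.077,.997,0])
g=im.astype(np.float32).mean(2)
for yy in range(60,114,2):
    u,v=proj("side",N+28*x+(yy-60)*y+[0,0,62]);print(yy,int(cv2.getRectSubPix(g,(1,1),(float(u),float(v)))[0,0]),end=' | ')
E
python3 prof.py
```

```text
[579.74571323  65.83060555  61.1531742 ] [ 0.72652495 -0.3373165   0.33196977]
60 130 | 62 133 | 64 137 | 66 140 | 68 140 | 70 140 | 72 140 | 74 139 | 76 141 | 78 142 | 80 143 | 82 145 | 84 160 | 86 177 | 88 202 | 90 228 | 92 235 | 94 242 | 96 240 | 98 240 | 100 236 | 102 229 | 104 230 | 106 231 | 108 242 | 110 251 | 112 251 |
```

Request:
arm_command(
  targets=[
    {"hand": -1, "x": 0, "y": -0.001, "z": 0, "yaw": 0},
    {"hand": -1, "x": 0, "y": 0, "z": 0, "yaw": 0},
  ],
)

```text
clock: 16.95
eef_pos: [579.7, 66.5, 61.2]
eef_rot: [3.141, -0.0, 0.077]
wrist_force: [1.6, -3.6, -0.1]
finger_gap: 0.6
finger_force: 1.5
```

Request:
arm_command(
  targets=[
    {"hand": -1, "x": 0, "y": -0.001, "z": 0, "yaw": 0},
    {"hand": -1, "x": 0, "y": 0, "z": 0, "yaw": 0},
  ],
)

```text
clock: 17.15
eef_pos: [579.7, 67.0, 61.3]
eef_rot: [3.14, -0.0, 0.077]
wrist_force: [-0.2, -8.2, 1.0]
finger_gap: 0.8
finger_force: 3.3
```

Force has risen to 8 N, so the slider is at its stop. I'll back off, rise and retreat.

Request:
arm_command(
  targets=[
    {"hand": -1, "x": 0, "y": 0.004, "z": 0, "yaw": 0},
    {"hand": -1, "x": 0, "y": 0.006, "z": 0, "yaw": 0},
    {"hand": -1, "x": 0, "y": 0, "z": -0.02, "yaw": 0},
    {"hand": -1, "x": 0, "y": 0, "z": -0.04, "yaw": 0},
    {"hand": -1, "x": 0, "y": 0, "z": -0.04, "yaw": 0},
    {"hand": -1, "x": -0.04, "y": 0, "z": -0.02, "yaw": 0},
    {"hand": -1, "x": -0.045, "y": 0, "z": 0, "yaw": 0},
    {"hand": -1, "x": -0.045, "y": 0, "z": 0, "yaw": 0},
    {"hand": -1, "x": -0.03, "y": 0, "z": 0, "yaw": 0},
    {"hand": -1, "x": 0, "y": 0, "z": 0, "yaw": 0},
  ],
)

```text
clock: 18.15
eef_pos: [418.5, 45.4, 181.5]
eef_rot: [-3.141, -0.0, 0.077]
wrist_force: [-0.5, -0.5, 0.1]
finger_gap: 0.4
finger_force: 0.0
```

```bash
python3 prof.py; python3 - <<'E'
from h import *
o=np.zeros((600,800,3),np.uint8)
o[:600,:450]=cv2.resize(camera("side")[150:250,255:330,::-1],None,fx=6,fy=6,interpolation=2)
o[:350,450:]=cv2.resize(camera("top")[130:200,255:325,::-1],None,fx=5,fy=5,interpolation=2)
o[350:,450:]=cv2.resize(camera("side")[120:220,310:450,::-1],None,fx=2.5,fy=2.5,interpolation=2)
cv2.imwrite("pics/g7.png",o)
# where the white cover's tip column sits vs the earlier picture
a=cv2.imread("pics/g5.png");b=o
d=cv2.absdiff(a[120:460,30:150],b[120:460,30:150]).max(2);print('\ncover diff',d.mean(),(d>60).sum())
E
```

```text
[420.33675466  45.41206873 181.79111868] [-0.03082329  0.70122618 -0.22867991]
60 182 | 62 184 | 64 183 | 66 181 | 68 178 | 70 175 | 72 152 | 74 129 | 76 99 | 78 68 | 80 53 | 82 39 | 84 67 | 86 101 | 88 146 | 90 193 | 92 214 | 94 232 | 96 229 | 98 224 | 100 218 | 102 213 | 104 223 | 106 232 | 108 242 | 110 251 | 112 251 | 
cover diff 2.5979411764705884 0
```

The dark slot now shows on the terminal side of the slider, and the cover has not moved since it was opened. Handing in.

```bash
python3 -c "
from cell import manip
print(manip.sign_off())"
```

```text
the job is handed in; nothing more can be done
None
```

Job handed in at about 18 s of the 67 s allowed: the cover was levered open with the blade and stands past upright, the black screwdriver lies back on the table clear of the scale, and the battery switch was pushed by fingertip to its off-end stop. The final check was by pixel comparison and force readings because the ten picture views were used up.

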